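Pin a drilled plywood blank onto its laminating form

TASK

The drilled plywood blank on the laminating form is held only by its first register pin and has swung off the fence: push it round until it lies against the fence again. Then take the loose steel register pin from its cradle and stand it upright, tapered nose down and red end up, through the blank's empty hole into the socket beneath, and push it down until it is fully home on the bottom of the socket (a spring ball in the socket holds it back, so it will not drop in by itself). Leave the other things on the bench where they are.

Things in the scene. Friction and masses are not known exactly. Their poses are not given: they have to be found in the camera images.
- form_top (a point): Laminating form: fixed laminated-plywood block, 120 (its x) x 320 (its y) x 90 high. Point: middle of its flat top; z up, -x the side nearer the robot. Fence batten on its +x side: x 60 to 78, y -145 to 55, rising 10 above the top, level with the blank's top. First register pin: fixed at y = +130, 16 dia, red top 155 above the bench; the blank turns on it. Socket at y = -130.
- socket_mouth (a point): Centre of the socket's mouth in the form's top, 90 above the bench: upright bore 17.5 dia, 85 deep, flat bottom; axes as form_top. A spring ball in its +x wall, 24 below the mouth, pinches the pin: sliding the pin past it takes about 5 to 11 N, more than the pin's weight. The blank covers the mouth when it lies at the fence.
- socket_floor (a point): Centre of the bottom of the socket, 85 below socket_mouth, 5 above the bench; same axes. The pin is home when its nose end stands here.
- blank (a joint): Swing of the blank about the first pin, rad: 0 against the fence (firm stop), positive swung towards the form's -x side, up to 0.45. It stays where left; about 1 N at its free end moves it. Blank: plywood, 132 x 310 x 10 thick, underside 90.6 above the bench; at 0 it spans x -72 to +60 (12 past the block on the -x side) and y -155 to +155 in the form's axes.
- blank_hole (a point): Centre of the blank's empty hole, 20 dia through the blank, in its top face; 260 from the first pin. At joint 0 it lies right above the socket. Axes turn with the blank: x across it, y along it towards the first pin.
- blank_edge (a point): Point on the blank's long -x edge, half-way up its thickness (95.6 above the bench), 220 from the first pin along the blank, 65 from its free end: a good place to push, towards the blank's +x. Axes as blank_hole.
- cradle: Fixed wooden pin cradle, 116 (its x) x 74 (its y): base board 12 thick and two upright boards 12 thick at x = -52 and +52 (92 free between them), 55 high, each with a slot 19 wide, 12 deep, in which the pin lies along x. Origin: middle of its underside on the bench, z up.
- pin_mid (a point): Loose register pin: bright steel rod 16 dia, 160 long, 0.21 to 0.31 kg, tapered over the last 6 mm to 12 dia at the nose, red band at the other (head) end. Point: its middle, on its axis; x points along the pin to the red head. It starts lying in the cradle's slots, axis 51 above the bench, head to the cradle's +x.
- pin_nose (a point): Centre of the flat end of the pin's nose, 80 from its middle in the pin's -x direction; same axes as pin_mid.
- pin: The same pin (origin at its middle), named for its speed.
- glue_roller_mid (a point): Bystander: aluminium hand glue roller lying on its side, black handle, 175 x 170 x 90 high; point in the middle of its hopper. Leave it.
- spreader_mid (a point): Bystander: black plastic glue spreader lying flat, 130 x 85 x 13; point at its middle. Leave it.
- edge_clamp_mid (a point): Bystander: steel clamp with two turned wooden handles lying flat, 190 x 75 x 28; point near its middle. Leave it.
- glue_bottle_mid (a point): Bystander: white bottle with red cap standing, 64 dia x 170 high; point at half height. Leave it.
- mallet_mid (a point): Bystander: wooden mallet lying flat, 280 long, head 62 x 110 x 62 high; point on the handle near the head. Leave it.
- tape_measure_mid (a point): Bystander: yellow tape measure lying flat, 75 x 66 x 34; point at its middle. Leave it.
- glue_tub_mid (a point): Bystander: empty open white plastic tub standing, 110 dia x 85 high; point at half height. Leave it.

How it is judged (in metres and radians):
On the way, in this order (a step that is already met when the one before it is completed fails the run):
1. the blank lies against the fence (value of joint blank below 0.02 rad), for 0.2 s.
2. the pin stands on the bottom of the socket (value of joint blank below 0.02 rad and horizontal distance between pin_nose and socket_floor below 0.004 m and z of pin_nose in the frame of socket_floor below 0.004 m and angle between pin_mid's own x axis and vertical below 0.06 rad), for 0.2 s.
At the end, for the whole second after the job is handed in: The blank lies against the fence (within 0.02 rad), and the pin stands upright (within 0.06 rad), red end up, in the socket through the blank, its nose within 4 mm of the socket floor, let go and at rest (all of step 2 and linear speed of pin below 0.02 m/s); the robot touches nothing.
It fails at once if one of the bystanders is knocked over or more than 30 mm from its place (distance of any of glue_roller_mid, spreader_mid, edge_clamp_mid, glue_bottle_mid, mallet_mid, tape_measure_mid, glue_tub_mid from where it was at the start of the episode above 0.03 m or angle between any of glue_roller_mid, spreader_mid, edge_clamp_mid, glue_bottle_mid, mallet_mid, tape_measure_mid, glue_tub_mid's own z axis and vertical above 0.5 rad).
It also fails if it takes over 62 s, if anything falls off the work surface, if the arm or the gripper's body presses on something with over 40 N, if the wrist force passes 120 N, or if a joint passes its speed limit or range.

ROBOT

A 7-joint arm with a two-finger parallel gripper is mounted at the origin on the work surface. World frame = base frame: x ahead of the robot, y to its left, z up, the work surface at z = 0. Lengths are in mm, angles in rad, forces in N, time in s.
With the tool pointing down it reaches from about 400 to 850 mm from the base axis. Payload 10.4 kg.
Tool frame: the origin (TCP) lies on the mounting face of the last link; the fingertips stand 182 mm ahead of it and the grasp point (between the pads) lies 164 mm ahead of it; x points along the fingers, z is the direction in which the jaws open and shut, and the axes are right-handed (so a half turn about x gives the same grasp; the last joint's range is limited). The gripper opens to 87 mm and grips with 3 to 60 N. Pads are 19 mm wide; open, the fingers measure 117 mm over their backs; the gripper's body (75 mm by 190 mm) begins 51 mm behind the grasp point.
Start: joints at [1.112, 0.332, -0.065, 1.46, 0.022, 1.35, -0.088], TCP at [263.849, -566.583, 404.776] pointing down, gripper open.
Joint ranges: [-2.6, 2.6], [-0.5, 2.12], [-1.47, 1.34], [0.16, 2.42], [-1.27, 4.41], [0.06, 2.06], [-2.6, 2.6]. Speed limits (rad/s): [2.22, 2.22, 2.79, 2.79, 3.14, 3.14, 3.14].

INTERFACE

Orientations are given as a unit quaternion [x, y, z, w].
In Python, from rig import bot gives the robot as it stands.
- The arm moves only by the shell command python3 -m crank 'ROWS' [OPENING] [FORCE]. ROWS is JSON, a list of rows, each a list of 6 numbers: the shift along the tool's x, y, z in cm, then the turn, a rotation vector about the tool's x, y, z in rad. A call has 1 to 20 rows; each row shifts and turns the pose as measured when the row begins, along the tool's axes as they then stand; what a row does not reach is not made up. A row lasts 1/10 s, in which the tool goes at most 50 mm and 8.59 degrees, less where a joint would pass 70% of its speed; a pose out of reach is approached as far as the arm can. A call with a gripper value outside its range is refused whole. OPENING is the closure, from 0 (fully open) to 1 (shut), set as the call begins (- or left out, the last holds). The fingers move at their own pace and stop on an object; FORCE is the grip in N (left out, the last holds). Time passes only in rows, so rows that do not move let the fingers close. It gives the time, the measured TCP pose, the force and the opening at its end, in the units of the state.
- bot.read_state(): the state, without advancing time (a new reading comes with each control period).
- bot.snapshot(name): name is "scene" or "top"; returns (picture, depth): 384x512x3 uint8, red, green, blue; 384x512 float32, mm along the optical axis (not along the pixel's ray), 0 where there is no reading.
- bot.get_calibration(name): a dict with "fx", "fy", "cx", "cy" (pixels), "k1" (the pictures are not rectified: a ray, as slopes to the right and down, at radius r is drawn at 1 + k1 r^2 times it, then the intrinsics apply), "position" and "rotation" of the camera in the world. Camera axes: x right, y up, looking along -z (the intrinsics and any distortion apply to the point x, -y, -z); pixel columns grow to the right and rows downward; lengths in mm; the calibration is good to about 2 mm. A picture is of the moment at which its call begins. get_calibration takes no time and is no camera call.
- bot.sign_off(): hands the job in, once; it reports no verdict.
The state is a dict: "time": time; "q": joint angles; "dq": joint speeds; "tau": joint torques, N m; "position": TCP position; "tool_rot": TCP orientation; "force": force on the tool from outside, world axes, zero at the start; "ft_torque": the same for the moment, N m; "width": finger opening in mm.
Only numpy, scipy, OpenCV 4.12 (cv2) and the standard library are available. Lean on these libraries where they do the work, as an engineer would, in place of code of your own. Each camera call takes 0.05 s, during which the arm holds its last target. There are 200 camera calls.

## Working session

There is one attempt and no reset: what is moved stays moved. The work goes in short steps, Python scripts to look and compute and a shell command to move; the robot and the scene stay as the last step left them, time stands still between calls to the robot, and variables do not carry over. Pictures are saved under pics/ and viewed, about 8 in all and at most 12, crops included, and the job is handed in when it is done.

```bash
ls; mkdir -p pics; cat > h.py <<'E'
import numpy as np, cv2, json
from rig import bot
from scipy.spatial.transform import Rotation as R
def snap(n):
    p,d=bot.snapshot(n); np.savez(f'{n}.npz',p=p,d=d); return p,d
def save(p,f): cv2.imwrite('pics/'+f,cv2.cvtColor(p,cv2.COLOR_RGB2BGR))
def world(n,u,v,d):
    "pixels + depth -> world"
    c=bot.get_calibration(n); u=np.atleast_1d(u).astype(float);v=np.atleast_1d(v).astype(float)
    K=np.array([[c['fx'],0,c['cx']],[0,c['fy'],c['cy']],[0,0,1]])
    r=cv2.undistortPoints(np.stack([u,v],1)[:,None],K,np.array([c['k1'],0,0,0.]))[:,0]
    P=np.stack([r[:,0],-r[:,1],-np.ones(len(r))],1)
    return P,c
def rot(c):
    r=np.array(c['rotation'],float); return r if r.shape==(3,3) else R.from_quat(r).as_matrix()
def pts(n,u,v,d):
    P,c=world(n,u,v,d); return (P*np.atleast_1d(d)[:,None])@rot(c).T+np.array(c['position'])
def atz(n,u,v,z):
    P,c=world(n,u,v,0); w=P@rot(c).T; o=np.array(c['position']); return o+w*((z-o[2])/w[:,2])[:,None]
def st():
    s=bot.read_state(); T=R.from_quat(s['tool_rot']).as_matrix()
    print('t',s['time'],'tcp',np.round(s['position'],1),'grasp',np.round(np.array(s['position'])+164*T[:,0],1),'w',s['width'],'F',np.round(s['force'],1)); print(np.round(T,3)); print('q',np.round(s['q'],2)); return s,T
E
python3 - <<'E'
from h import *
st()
for n in('scene','top'):
    p,d=snap(n); save(cv2.resize(p,(800,600),interpolation=cv2.INTER_CUBIC),n+'0.png'); print(n,bot.get_calibration(n))
E
```

```text
pics
t 0.0 tcp [ 263.8 -566.5  404. ] grasp [ 263.7 -566.3  240. ] w 87.05921952812562 F [ 0.4 -0.4  0. ]
[[-0.001  0.907  0.422]
 [ 0.001  0.422 -0.907]
 [-1.    -0.    -0.001]]
q [ 1.11  0.33 -0.06  1.46  0.02  1.35 -0.09]
scene {'fx': 406.86086936255606, 'fy': 406.86086936255606, 'cx': 257.22788745684966, 'cy': 189.42615566192688, 'k1': -0.06381150990582844, 'position': array([1460.53733469, -143.74305751, 1249.94220622]), 'rotation': array([0.24847822, 0.21380539, 0.60534759, 0.7253276 ])}
top {'fx': 393.8195031002063, 'fy': 393.8195031002063, 'cx': 255.2348861090108, 'cy': 195.74064484122871, 'k1': -0.10584419404689181, 'position': array([ 358.11382378,   24.42898497, 1267.07603006]), 'rotation': array([-0.05641782,  0.04940465,  0.70857   , -0.70164433])}
```

View pics/scene0.png

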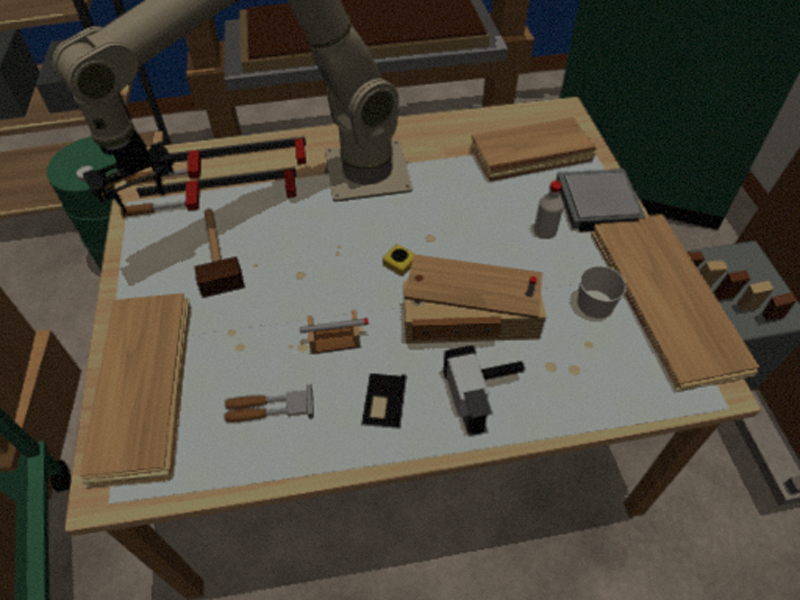

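View pics/top0.png

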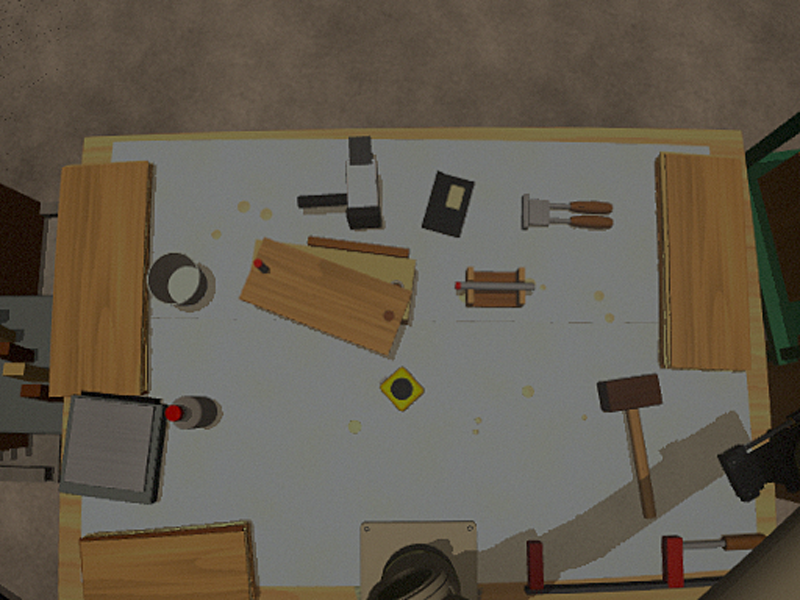

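The overview shows the form and blank near (330,290) and the pin in its cradle near (495,286), with its red head at (459,286), on the left (+y). The socket mouth shows near (398,285), and the tape measure is near (402,388). Next I'll enlarge a crop for the numbers.

```bash
python3 - <<'E'
from h import *
p=np.load('top.npz')['p']
c=p[140:240,150:350]; c=cv2.convertScaleAbs(c,alpha=1.8)
save(cv2.resize(c,(800,400),interpolation=cv2.INTER_CUBIC),'crop1.png')
E
```

```text
(no output)
```

View pics/crop1.png

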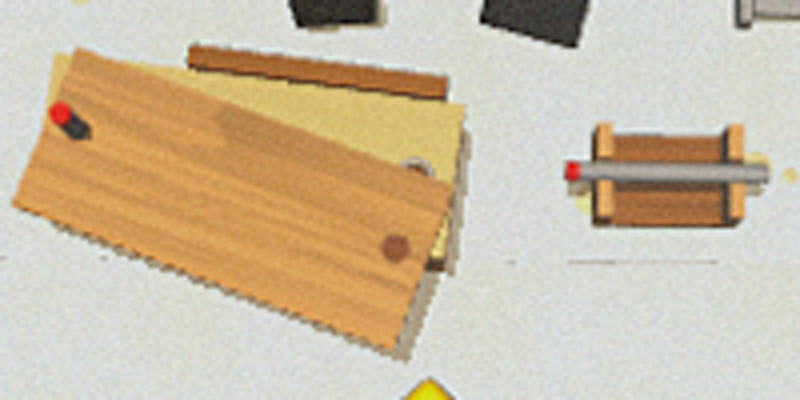

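Crop pixels: hole (396,247), first pin's red top (60,113), blank corners (78,48), (12,205), (398,352), (455,185), block corner (465,105), fence corners (190,47)/(449,77). The loose pin runs from its head at (566,170) to its nose at (768,175).

```bash
python3 - <<'E'
from h import *
D=np.load('top.npz')['d']
def f(name,x,y,z):
    u=150+x/4-.375; v=140+y/4-.375
    w=atz('top',u,v,z)[0]; iu,iv=int(round(u)),int(round(v)); d=D[iv,iu]
    print(name,np.round(w,1),'depthpt',np.round(pts('top',u,v,d)[0],1)); return w[:2]
h=f('hole',396,247,100.6);p1=f('pin1',60,113,155)
c=[f('bc',x,y,100.6) for x,y in((78,48),(12,205),(398,352),(455,185))]
for i in range(4): print(np.linalg.norm(c[i]-c[(i+1)%4]),end=' ')
print('\nhole-pin1',np.linalg.norm(h-p1))
fo=[f('fence',190,47,100),f('fence2',449,77,100)]
print('fence len',np.linalg.norm(fo[0]-fo[1])); 
b=f('block',465,105,90)
# axes from fence: form +y from fo[1] to fo[0]
ey=(fo[0]-fo[1]);ey/=np.linalg.norm(ey);ex=np.array([ey[1],-ey[0]])
print('ey',ey,'ang',np.arctan2(ey[1],ey[0]))
F1=fo[0]-78*ex-55*ey;F2=fo[1]-78*ex+145*ey;F3=b-60*ex+160*ey;F4=p1-130*ey
print('form est',F1,F2,F3,F4,'socket from each',[np.round(F-130*ey,1) for F in (F1,F2,F3,F4)])
bl=h-p1; a=np.arctan2(bl[1],bl[0])-np.arctan2(-ey[1],-ey[0]); print('joint',a)
hd=f('head',566,170,53);ns=f('nose',768,175,51)
print('len',np.linalg.norm(hd-ns),'mid',(hd+ns)/2,'dir',(hd-ns)/np.linalg.norm(hd-ns))
for n,x,y in(('u1',602,125),('u1b',602,225),('u2',735,125),('u2b',735,225)): f(n,x,y,55)
# scene camera check: pin1 top & head
for n,u,v,z in(('pin1 scene',532,281,155),('hole scene',419,278,100.6),('head scene',367,322,53),('nose scene',302,330,51)):
    print(n,np.round(atz('scene',u*.64-.2,v*.64-.2,z)[0],1))
E
```

```text
hole [517.4  55.1 100.6] depthpt [518.1  55.3  95.3]
pin1 [610.9 297.9 155. ] depthpt [610.5 297.5 156.6]
bc [674.2 298.8 100.6] depthpt [674.4 298.9  99.8]
bc [552.5 346.2 100.6] depthpt [552.9 346.9  97.9]
bc [438.9  54.2 100.6] depthpt [446.   56.8  -2.2]
bc [564.   10.5 100.6] depthpt [563.8  10.5 101.8]
130.67979617230006 313.31083315599994 132.47182495158563 308.6369066574301 
hole-pin1 260.1051962732318
fence [673.7 212.1 100. ] depthpt [674.2 212.4  98.3]
fence2 [647.5  14.  100. ] depthpt [673.3  13.1  -3.8]
fence len 199.84298205325032
block [627.9   1.9  90. ] depthpt [6.476e+02 3.000e-01 4.100e+00]
ey [0.1311588  0.99136137] ang 1.4392585354599559
form est [589.20421385 167.83326219] [589.22480813 167.98892372] [589.37740965 168.43467109] [593.83693428 168.99591495] socket from each [array([572.2,  39. ]), array([572.2,  39.1]), array([572.3,  39.6]), array([576.8,  40.1])]
joint -0.23610556501211089
head [583.4 -77.2  53. ] depthpt [ 5.931e+02 -8.160e+01  5.000e-01]
nose [ 578.2 -236.5   51. ] depthpt [ 587.2 -247.3    0.9]
len 159.41462582084498 mid [ 580.77799491 -156.87319636] dir [0.03258834 0.99946886]
u1 [ 618.7 -106.2   55. ] depthpt [ 618.3 -106.    56.7]
u1b [ 539.2 -104.1   55. ] depthpt [ 547.1 -109.7    2.3]
u2 [ 617.7 -211.3   55. ] depthpt [ 618.  -211.5   53.9]
u2b [ 538.1 -208.1   55. ] depthpt [ 546.5 -218.9   -1.7]
pin1 scene [618.6 291.  155. ]
hole scene [519.3  53.5 100.6]
head scene [589.  -82.8  53. ]
nose scene [ 582.8 -234.1   51. ]
```

Measurements agree with the given sizes: hole to first pin 260.1, fence 199.8, pin length 159.4. The socket should be near (574, 39.5) and the blank joint near +0.24. First I'll swing the arm along an arc towards the form with the gripper closing.

```bash
python3 -m crank '[[0,5,0,-0.08,0,0],[0,5,0,-0.08,0,0],[0,5,0,-0.08,0,0],[0,5,0,-0.08,0,0],[0,5,0,-0.08,0,0],[0,5,0,-0.08,0,0],[0,5,0,-0.08,0,0],[0,5,0,-0.08,0,0],[0,5,0,-0.08,0,0],[0,5,0,-0.08,0,0],[0,5,0,-0.08,0,0],[0,5,0,-0.08,0,0],[0,5,0,-0.08,0,0],[0,5,0,-0.08,0,0]]' 1 20
cat >> h.py <<'E'
def log():
    s=bot.read_state(); open('log.jsonl','a').write(json.dumps([list(map(float,s['q'])),list(map(float,s['position'])),list(map(float,s['tool_rot']))])+'\n')
E
python3 -c "
from h import *
st();log()"
```

```text
time: 1.5
position: [639.5, -27.3, 395.3]
tool_rot: [-0.002, 0.711, 0.005, 0.703]
force: [0.6, -0.4, -0.6]
width: 0.5
t 1.5 tcp [639.5 -27.3 395.3] grasp [637.5 -26.7 231.3] w 0.5107353469756131 F [ 0.6 -0.4 -0.6]
[[-0.012 -0.01   1.   ]
 [ 0.004  1.     0.011]
 [-1.     0.004 -0.012]]
q [ 0.36  0.42 -0.52  1.4   0.21  1.38 -0.16]
```

```bash
python3 -m crank '[[0,2.65,-3.6,0,0,0],[0,2.65,-3.6,0,0,0],[0,2.65,-3.6,0,0,0],[0,2.65,-3.6,0,0,0],[0,2.65,-3.6,0,0,0],[0,2.65,-3.6,0,0,0],[0,0,0,0,0,0]]'
python3 -c "
from h import *
st();log()"
```

```text
time: 2.2
position: [410.6, 142.5, 394.5]
tool_rot: [-0.007, 0.714, 0.012, 0.7]
force: [1.0, -0.9, 0.7]
width: 0.3
t 2.2 tcp [410.6 142.5 394.5] grasp [407.4 143.5 230.6] w 0.34028927807230985 F [ 1.  -0.9  0.7]
[[-0.019 -0.028  0.999]
 [ 0.007  1.     0.028]
 [-1.     0.007 -0.019]]
q [ 0.3  -0.05 -0.7   1.91 -0.05  1.29 -0.36]
```

```bash
python3 -m crank '[[4.2,-0.5,0,0,0.01,0],[4.2,-0.5,0,0,0.01,0],[4.2,-0.5,0,0,0,0],[0,0,2,0,0,0],[0,0,2,0,0,0],[0,0,0,0,0,0]]'
python3 -c "
from h import *
st();log()"
```

```text
time: 2.8
position: [447.1, 128.1, 261.8]
tool_rot: [-0.009, 0.72, 0.012, 0.693]
force: [0.5, -0.1, -0.8]
width: 0.5
t 2.8 tcp [447.1 128.1 261.8] grasp [440.8 128.5  97.9] w 0.5051952917623911 F [ 0.5 -0.1 -0.8]
[[-0.038 -0.029  0.999]
 [ 0.003  1.     0.03 ]
 [-0.999  0.004 -0.038]]
q [ 0.27  0.2  -0.69  1.99  0.12  1.04 -0.45]
```

```bash
python3 -m crank '[[0,0,1,0,-0.02,0],[0,0,1,0,-0.02,0],[0,0,1,0,0,0],[0,0,1,0,0,0],[0,0,0.6,0,0,0],[0,0,0,0,0,0]]'
python3 -c "
from h import *
st();log()
p,d=snap('top');c=cv2.convertScaleAbs(p[130:250,150:350],alpha=1.8);save(cv2.resize(c,(800,480),interpolation=cv2.INTER_CUBIC),'push1.png')"
```

```text
time: 3.4
position: [496.2, 128.9, 261.4]
tool_rot: [-0.009, 0.705, 0.011, 0.709]
force: [-0.3, -0.1, 0.1]
width: 0.6
t 3.4 tcp [496.2 128.9 261.4] grasp [497.  129.4  97.4] w 0.6064802387755617 F [-0.3 -0.1  0.1]
[[ 0.005 -0.029  1.   ]
 [ 0.003  1.     0.029]
 [-1.     0.003  0.005]]
q [ 0.24  0.29 -0.66  1.89  0.2   1.02 -0.47]
```

View pics/push1.png

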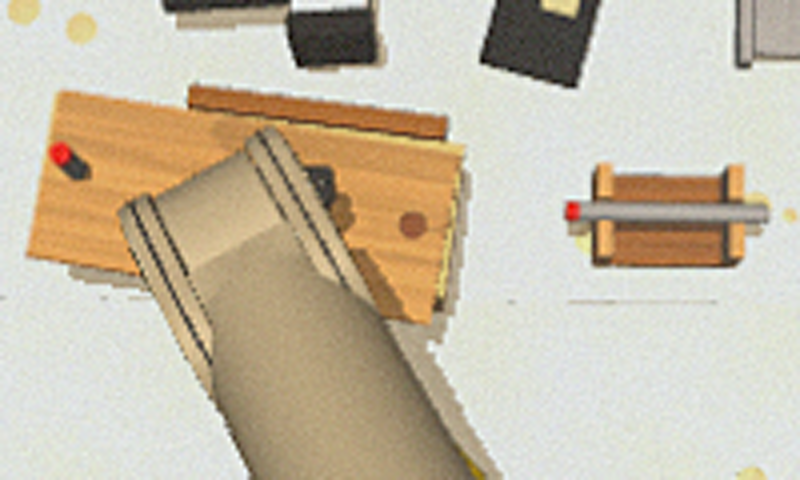

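The blank is nearly home: the hole is at (413,225), and a strip about 6 px wide is left at the fence's right end (440,140). I'll push on until contact force shows.

```bash
python3 -m crank '[[0,0,0.4,0,0,0],[0,0,0.4,0,0,0],[0,0,0.2,0,0,0],[0,0,0,0,0,0]]'
python3 -m crank '[[0,0,0.2,0,0,0],[0,0,0.2,0,0,0],[0,0,0,0,0,0]]'
```

```text
time: 3.85
position: [504.5, 129.7, 261.0]
tool_rot: [-0.01, 0.708, 0.011, 0.706]
force: [-1.5, 0.2, 0.7]
width: 0.4
time: 4.15
position: [506.0, 130.3, 260.6]
tool_rot: [-0.011, 0.711, 0.01, 0.703]
force: [-1.7, 0.2, 1.6]
width: 0.5
```

```bash
python3 -m crank '[[0,0,0.4,0,0,0],[0,0,0.4,0,0,0],[0,0,0,0,0,0]]'
python3 -m crank '[[0,0,0.5,0,0,0],[0,0,0.5,0,0,0],[0,0,0,0,0,0]]'
```

```text
time: 4.45
position: [508.7, 131.7, 259.7]
tool_rot: [-0.014, 0.717, 0.009, 0.696]
force: [-1.4, -0.3, 0.9]
width: 0.6
time: 4.75
position: [512.2, 133.3, 258.9]
tool_rot: [-0.017, 0.725, 0.008, 0.688]
force: [-0.4, 0.3, 2.0]
width: 0.7
```

```bash
python3 -c "
from h import *
st()"; python3 -m crank '[[0,0,-3,0,0,0],[0,0,-4,0,-0.05,0],[-4.5,0,-3,0,0,0],[-4.5,-3,0,0,0,0],[-3,-4,0,0,0,0],[-2,-4,0,0,0,0],[0,-5,0,0,0,0],[0,-5,0,0,0,0],[0,-5,0,0,0,0],[0,-5,0,0,0,0],[0,-5,0,0,0,0],[0,-5,0,0,0,0]]' 0
python3 -c "
from h import *
st();log()
p,d=snap('top');c=cv2.convertScaleAbs(p[130:250,150:350],alpha=1.8);save(cv2.resize(c,(800,480),interpolation=cv2.INTER_CUBIC),'push2.png')"
```

```text
t 4.75 tcp [512.2 133.3 258.9] grasp [503.7 131.   95.1] w 0.6948312808442829 F [-0.4  0.3  2. ]
[[-0.052 -0.036  0.998]
 [-0.014  0.999  0.035]
 [-0.999 -0.012 -0.052]]
q [ 0.22  0.35 -0.65  1.83  0.22  1.1  -0.48]
time: 5.95
position: [429.8, -276.4, 413.8]
tool_rot: [-0.025, 0.7, 0.011, 0.714]
force: [1.4, 0.2, 0.9]
width: 84.1
t 5.95 tcp [ 429.8 -276.4  413.8] grasp [ 433.  -279.6  249.9] w 84.10182608167257 F [1.4 0.2 0.9]
[[ 0.019 -0.051  0.999]
 [-0.02   0.998  0.051]
 [-1.    -0.021  0.018]]
q [ 0.71  0.08 -0.24  1.75  0.03  1.29  0.51]
```

View pics/push2.png

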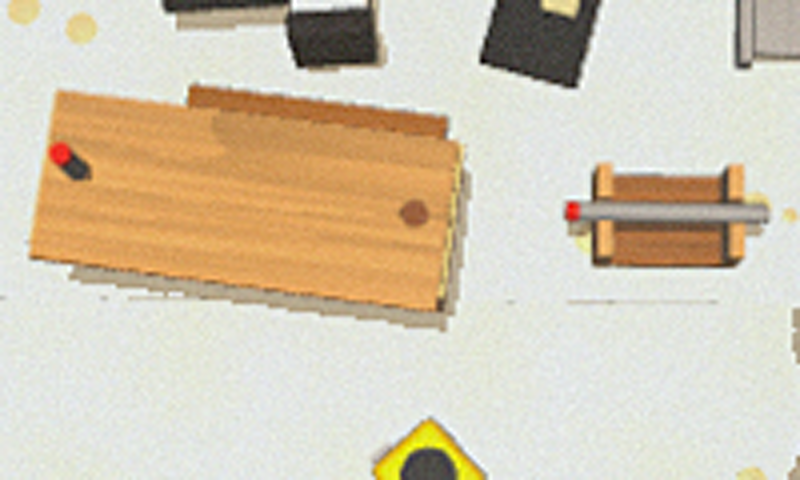

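The blank lies flush with the fence and no yellow strip is left. The hole is at (413.5,212.5). Now I'll compute the hole position and fit an arm model to see which upright-pin tool poses are reachable.

```bash
cat > kin.py <<'E'
from h import *
from scipy.optimize import least_squares
import itertools
L=[json.loads(l) for l in open('log.jsonl')]+[[[1.112,.332,-.065,1.46,.022,1.35,-.088],[263.849,-566.583,404.776],None]]
def fk(q,s,p):
    h,l1,l2,lt,e=p
    Z=lambda a:R.from_rotvec([0,0,a]);Y=lambda a:R.from_rotvec([0,a,0])
    A=Z(s[0]*q[0])*Y(q[1]);P=np.array([0,0,h])+A.apply([0,0,l1])
    A=A*Z(s[1]*q[2]);P=P+A.apply([e,0,0]);A=A*Y(q[3]);P=P+A.apply([-e,0,l2])
    A=A*Z(s[2]*q[4])*Y(q[5]);P=P+A.apply([0,0,lt]);A=A*Z(s[3]*q[6]); 
    # tool x=local z ; at q7=0 pointing down: tool z radial, i.e. local -x
    return P,A.as_matrix()@np.array([[0,0,-1],[0,1,0],[1,0,0.]])
def fit():
    best=None
    for s in itertools.product([-1,1],repeat=4):
        def r(p):
            o=[]
            for q,x,t in L:
                P,M=fk(q,s,p);o+=list((P-x)); 
                if t: o+=list(300*(M-R.from_quat(t).as_matrix()).ravel())
            return np.array(o)
        f=least_squares(r,[340,420,400,120,0])
        if best is None or f.cost<best[0]: best=(f.cost,s,f.x,np.abs(r(f.x)).max())
    return best
LO=np.array([-2.6,-.5,-1.47,.16,-1.27,.06,-2.6]);HI=np.array([2.6,2.12,1.34,2.42,4.41,2.06,2.6])
def ik(q0,s,p,x,M):
    f=least_squares(lambda q:np.r_[(fk(q,s,p)[0]-x)/100,(fk(q,s,p)[1]-M).ravel(),.003*(q-q0)],np.clip(q0,LO+.03,HI-.03),bounds=(LO+.02,HI-.02))
    P,m=fk(f.x,s,p); return f.x,np.linalg.norm(P-x),np.abs(m-M).max()
E
python3 - <<'E'
from kin import *
print('hole',atz('top',150+413.5/4-.375,130+212.5/4-.375,100.6))
c,s,p,m=fit();print(c,s,np.round(p,1),m)
s0=bot.read_state();q=np.array(s0['q'])
x0=np.array([575,39.5,0])
for name,az in(('+y',1.57),('45',.8),('+x',0.05)):
  for el in(.35,.52,.7):
    a=np.array([np.cos(az)*np.cos(el),np.sin(az)*np.cos(el),-np.sin(el)])
    up=np.array([np.cos(az)*np.sin(el),np.sin(az)*np.sin(el),np.cos(el)])
    for zs in(1,-1):
      y=zs*up; M=np.stack([a,y,np.cross(a,y)],1)
      res=[]
      for gz in(250,135):
        best=min((ik(np.array(g),s,p,x0+[0,0,gz]-164*a,M) for g in ([q[0],q[1],q[2],q[3],1.5,1.2,0],[0,.3,0,1.8,3.1,.5,0],[0,.3,-.5,1.8,2.2,1,2],[0,.3,-.5,1.8,0,1,0],[0.3,.6,.5,1.8,2.2,1,-2])),key=lambda r:r[1]+100*r[2])
        res.append((np.round(best[0],2).tolist(),round(best[1],1),round(best[2],3)))
      print(name,el,'tool y up' if zs>0 else 'tool y down',res)
E
```

```text
hole [[573.85709912  41.60472872 100.6       ]]
4290.700855560385 (-1, -1, -1, -1) [ 30.4 545.1 453.3  53.2   5.2] 48.193480093636595
+y 0.35 tool y up [([0.69, 0.41, -0.55, 1.71, -1.0, 1.47, 0.47], np.float64(0.0), np.float64(0.0)), ([0.75, 0.57, -0.65, 1.82, -0.92, 1.28, 0.62], np.float64(0.0), np.float64(0.0))]
+y 0.35 tool y down [([0.3, 0.36, -0.03, 1.71, -1.13, 1.62, -2.58], np.float64(0.0), np.float64(0.0)), ([0.62, 0.53, -0.47, 1.82, -0.99, 1.35, -2.47], np.float64(0.0), np.float64(0.0))]
+y 0.52 tool y up [([0.63, 0.36, -0.5, 1.68, -0.88, 1.43, 0.41], np.float64(0.0), np.float64(0.0)), ([0.69, 0.5, -0.59, 1.81, -0.83, 1.24, 0.55], np.float64(0.0), np.float64(0.0))]
+y 0.52 tool y down [([-0.05, 0.35, 0.4, 1.68, -1.08, 1.66, -2.58], np.float64(0.0), np.float64(0.0)), ([0.56, 0.47, -0.42, 1.81, -0.89, 1.3, -2.54], np.float64(0.0), np.float64(0.0))]
+y 0.7 tool y up [([0.56, 0.32, -0.45, 1.65, -0.74, 1.4, 0.33], np.float64(0.0), np.float64(0.0)), ([0.61, 0.44, -0.53, 1.79, -0.71, 1.19, 0.46], np.float64(0.0), np.float64(0.0))]
+y 0.7 tool y down [([-0.35, 0.37, 0.76, 1.65, -1.0
[... 1639 characters left out ...]
9, -1.21, 2.11, -1.25, 0.08, -0.37], np.float64(0.7), np.float64(0.013)), ([0.41, 0.15, -0.54, 2.26, 2.83, 0.32, 1.9], np.float64(0.0), np.float64(0.0))]
+x 0.52 tool y down [([-1.13, -0.05, 1.01, 2.11, 1.48, 0.08, 0.1], np.float64(0.0), np.float64(0.0)), ([-0.09, 0.13, 0.01, 2.26, 3.06, 0.3, -1.51], np.float64(0.0), np.float64(0.0))]
+x 0.7 tool y up [([0.44, -0.02, -0.51, 2.02, 0.03, 0.27, -1.62], np.float64(0.0), np.float64(0.0)), ([-0.68, 0.14, 0.66, 2.18, 4.39, 0.08, 0.27], np.float64(0.0), np.float64(0.0))]
+x 0.7 tool y down [([0.16, -0.02, -0.23, 2.02, 0.06, 0.27, 1.5], np.float64(0.0), np.float64(0.0)), ([0.56, 0.15, -0.7, 2.18, 1.78, 0.13, -0.19], np.float64(0.0), np.float64(0.0))]
```

The position fit is rough, but the signs and the IK show that a tool pointing to +y and tilted down is reachable. My plan is to grip the pin with the tool tilted about 0.6 rad, so that standing it up is a single turn about the jaw axis. I'll move above the cradle, tilt and take a look.

```bash
python3 -m crank '[[0,4,2.7,0.02,0,0],[0,4,2.7,0.02,0,0],[0,4,2.7,0.02,0,0],[0,4,2.7,0.02,0,0],[0,4,2.7,0,0,0],[0,4,2.7,0,0,0],[0,0,0,0,0,-0.15],[0,0,0,0,0,-0.15],[0,0,0,0,0,-0.15],[0,0,0,0,0,-0.15],[0,0,0,0,0,0]]' 0
python3 -c "
from h import *
st();log()
p,d=snap('scene');save(cv2.resize(cv2.convertScaleAbs(p[90:270,100:380],alpha=1.8),(800,514),interpolation=cv2.INTER_CUBIC),'tilt.png')"
```

```text
time: 7.1
position: [601.9, -43.7, 411.0]
tool_rot: [-0.199, 0.667, -0.241, 0.677]
force: [-0.8, 1.4, -1.5]
width: 87.0
t 7.1 tcp [601.9 -43.7 411. ] grasp [ 601.1 -140.7  278.7] w 87.02015649274328 F [-0.8  1.4 -1.5]
[[-0.005  0.062  0.998]
 [-0.591  0.805 -0.053]
 [-0.806 -0.591  0.032]]
q [ 0.12  0.33 -0.35  1.54  0.73  1.5  -0.42]
```

View pics/tilt.png

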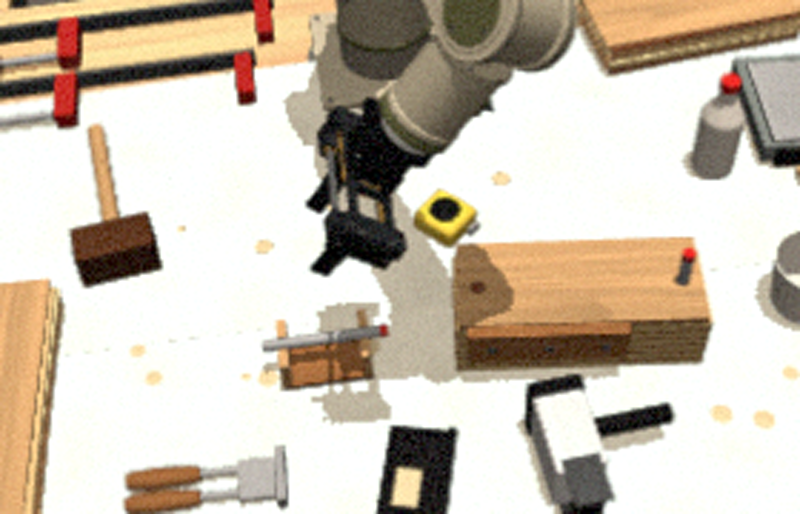

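The long side of the gripper body lies along the jaw axis, so the tilted tool has clearance. The blank is at the fence with its hole at (478,288), and the pin is in its cradle. I'll go down towards the grasp point.

```bash
python3 -m crank '[[3,2.4,-0.6,-0.02,0,0],[3,2.4,-0.6,-0.02,0,0],[3,2.4,-0.6,0,0,0],[3,2.4,-0.5,0,-0.03,0],[3,2.4,-0.5,0,0,0],[0,0,0,0,0,0]]' 0
python3 -c "
from h import *
s,T=st();log()
g=np.array(s['position'])+164*T[:,0]
print('to go (582,-129,50) tool cm',np.round((np.array([582,-129,50])-g)@T/10,2))"
```

```text
time: 7.75
position: [579.7, -36.4, 216.4]
tool_rot: [-0.199, 0.662, -0.219, 0.688]
force: [-1.6, -0.6, -0.5]
width: 86.8
t 7.75 tcp [579.7 -36.4 216.4] grasp [ 584.1 -129.    81.1] w 86.75192454823402 F [-1.6 -0.6 -0.5]
[[ 0.027  0.037  0.999]
 [-0.564  0.825 -0.016]
 [-0.825 -0.563  0.043]]
q [ 0.1   0.47 -0.34  1.78  0.82  1.18 -0.68]
to go (582,-129,50) tool cm [ 2.56  1.74 -0.35]
```

```bash
python3 -m crank '[[1.3,0.9,-0.1,0,0.05,0],[1.2,0.8,0,0,0,0],[0,0,0,0,0,0]]' 0
python3 -m crank '[[0,0,0,0,0,0],[0,0,0,0,0,0],[0,0,0,0,0,0],[0,0,0,0,0,0],[0,0,0,0,0,0],[0,0,0,0,0,0]]' 1 15
python3 -c "
from h import *
s,T=st();log()"
```

```text
time: 8.05
position: [581.8, -38.5, 189.7]
tool_rot: [-0.189, 0.679, -0.224, 0.673]
force: [-0.5, -0.2, 0.5]
width: 87.2
time: 8.65
position: [583.8, -38.8, 195.1]
tool_rot: [-0.187, 0.676, -0.224, 0.677]
force: [0.7, -0.5, -0.1]
width: 46.7
t 8.65 tcp [583.8 -38.8 195.1] grasp [ 581.4 -129.9   58.8] w 46.6863305698133 F [ 0.7 -0.5 -0.1]
[[-0.015  0.05   0.999]
 [-0.556  0.83  -0.05 ]
 [-0.831 -0.556  0.016]]
q [ 0.1   0.52 -0.34  1.76  0.81  1.19 -0.69]
```

```bash
python3 -m crank '[[0.65,0.45,0,0,0,0],[0,0,0,0,0,0],[0,0,0,0,0,0],[0,0,0,0,0,0]]'
python3 -m crank '[[0,0,0,0,0,0],[0,0,0,0,0,0],[0,0,0,0,0,0]]' - 40
python3 -c "
from h import *
s,T=st();log()"
```

```text
time: 9.05
position: [584.8, -40.5, 187.6]
tool_rot: [-0.188, 0.675, -0.226, 0.677]
force: [7.9, -3.6, -1.6]
width: 15.6
time: 9.35
position: [585.4, -40.4, 187.3]
tool_rot: [-0.188, 0.674, -0.225, 0.678]
force: [-0.2, -2.0, 3.8]
width: 15.0
t 9.35 tcp [585.4 -40.4 187.3] grasp [ 583.7 -132.2   51.3] w 14.992122317280751 F [-0.2 -2.   3.8]
[[-0.011  0.051  0.999]
 [-0.559  0.827 -0.049]
 [-0.829 -0.559  0.02 ]]
q [ 0.1   0.54 -0.33  1.76  0.82  1.18 -0.71]
```

The pin is gripped (width 15 to 16). Next: lift it, then rotate about the jaw axis.

```bash
python3 -m crank '[[-1.7,-1.1,0,0,0,0],[-3.3,-2.2,0,0,0,0],[-3.3,-2.2,0,0,0,0],[-3.3,-2.2,0,0,0,0],[-3.3,-2.2,0,0,0,0],[-3.3,-2.2,0,0,0,0],[0,0,0,0,0,0]]' - 60
python3 -m crank '[[0,0,0,0,0,0.15],[0,0,0,0,0,0.15],[0,0,0,0,0,0.15],[0,0,0,0,0,0.15],[0,0,0,0,0,0.15],[0,0,0,0,0,0.15],[0,0,0,0,0,0.15],[0,0,0,0,0,0.15],[0,0,0,0,0,0.15],[0,0,0,0,0,0.15],[0,0,0,0,0,0]]'
python3 -c "
from h import *
s,T=st();log()"
```

```text
time: 10.05
position: [579.0, -36.5, 411.7]
tool_rot: [-0.188, 0.678, -0.22, 0.676]
force: [0.3, -0.5, -3.4]
width: 14.4
time: 11.15
position: [574.6, -32.8, 405.1]
tool_rot: [0.328, 0.626, 0.301, 0.64]
force: [-0.0, -1.6, -3.6]
width: 14.3
t 11.15 tcp [574.6 -32.8 405.1] grasp [580.2  97.8 306.1] w 14.302564991518464 F [-0.  -1.6 -3.6]
[[ 0.034  0.026  0.999]
 [ 0.796  0.603 -0.042]
 [-0.604  0.797 -0.   ]]
q [ 0.65  0.36 -0.54  1.61 -0.75  1.39  0.29]
```

```bash
python3 -m crank '[[-2.25,-1.7,-0.3,0,0,0.03],[-2.25,-1.7,-0.3,0,0,0.025],[0,0,0,0,0,0]]'
python3 - <<'E'
from h import *
s,T=st();log()
dt=np.array([-.559,.828,-.016]);print('pin dir',T@dt)
p,d=snap('scene');p2,d2=snap('top')
a=cv2.resize(cv2.convertScaleAbs(p[100:220,200:350],alpha=1.8),(750,600),interpolation=cv2.INTER_CUBIC);save(a,'up_s.png')
E
```

```text
time: 11.45
position: [565.1, -89.3, 402.3]
tool_rot: [0.341, 0.621, 0.315, 0.631]
force: [0.1, 1.3, -2.6]
width: 14.7
t 11.45 tcp [565.1 -89.3 402.3] grasp [569.9  45.5 309.1] w 14.652691342880857 F [ 0.1  1.3 -2.6]
[[ 0.029  0.027  0.999]
 [ 0.822  0.568 -0.039]
 [-0.569  0.823 -0.006]]
q [ 0.72  0.39 -0.52  1.59 -0.76  1.48  0.36]
pin dir [-0.01002565  0.01139478  0.99904487]
```

View pics/up_s.png

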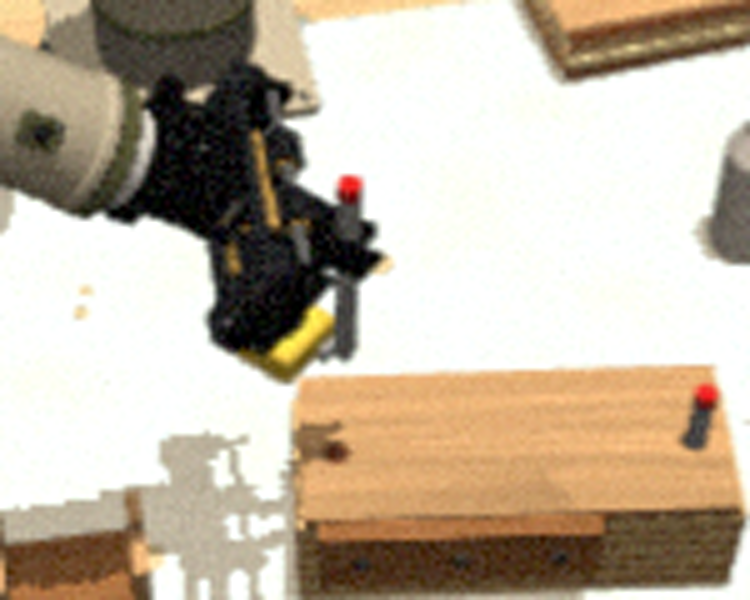

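The pin hangs upright with its red head at (349,187) and its nose at (345,355). The hole is at (337,452) and the first pin's top at (706,395). Now to compute the offsets to the hole, using both cameras.

```bash
python3 - <<'E'
from h import *
s,T=st()
g=np.array(s['position'])+164*T[:,0]
def sc(x,y,z): return np.round(atz('scene',200+x/5-.4,100+y/5-.4,z)[0],1)
print('hole scene',sc(337,452,100.6),'pin1',sc(706,393,155))
for z in (195,204,210): print('nose z',z,sc(345,355,z))
for z in (360,366): print('head z',z,sc(349,178,z))
D=np.load('top.npz');p=D['p'].astype(int);m=((p[...,0]>1.9*p[...,1])&(p[...,0]>1.9*p[...,2])&(p[...,0]>70)).astype(np.uint8)
n,l,stt,c=cv2.connectedComponentsWithStats(m)
for i in range(1,n):
    if stt[i,4]>5: print('red',c[i].round(1),stt[i,4],[np.round(atz('top',c[i][0],c[i][1],z)[0],1).tolist() for z in(155,364)], 'd',D['d'][int(c[i][1]),int(c[i][0])])
# top-camera dark hole
g_=cv2.GaussianBlur(D['p'],(3,3),0)
save(cv2.resize(cv2.convertScaleAbs(D['p'][130:230,180:300],alpha=1.8),(720,600),interpolation=cv2.INTER_CUBIC),'up_t.png')
E
```

```text
t 11.55 tcp [565.5 -85.4 403.2] grasp [569.7  49.6 310.2] w 14.552676266654808 F [-0.3  0.9 -3.3]
[[ 0.026  0.023  0.999]
 [ 0.823  0.567 -0.034]
 [-0.567  0.824 -0.004]]
q [ 0.72  0.39 -0.52  1.59 -0.76  1.48  0.36]
hole scene [575.1  39.1 100.6] pin1 [612.7 294.8 155. ]
nose z 195 [565.8  45.5 195. ]
nose z 204 [573.4  43.9 204. ]
nose z 210 [578.5  42.8 210. ]
head z 360 [563.   46.5 360. ]
head z 366 [569.1  45.3 366. ]
red [247.4 164.9] 44 [[616.4, 56.7, 155.0], [567.9, 50.6, 364.0]] d 928.1026
red [164.5 168. ] 28 [[610.5, 298.1, 155.0], [563.1, 246.7, 364.0]] d 1134.1066
red [  2.4 222. ] 33 [[454.7, 792.0, 155.0], [436.5, 647.8, 364.0]] d 1420.8612
red [ 18.9 248.9] 68 [[375.0, 732.0, 155.0], [371.8, 599.0, 364.0]] d 1414.2891
red [110.4 263.9] 86 [[334.4, 448.5, 155.0], [338.8, 368.8, 364.0]] d 1084.0222
red [114.2 340.7] 52 [[120.7, 432.7, 155.0], [165.3, 355.9, 364.0]] d 1166.9882
red [131.3 339.4] 9 [[125.1, 383.3, 155.0], [168.9, 315.9, 364.0]] d 1163.4817
red [ 75.2 343.4] 13 [[109.8, 546.8, 155.0], [156.5, 448.6, 364.0]] d 1168.985
red [ 83.5 343. ] 6 [[111.7, 522.2, 155.0], [158.0, 428.7, 364.0]] d 1164.6305
red [ 92.6 342.2] 12 [[114.6, 495.4, 155.0], [160.4, 406.9, 364.0]] d 1164.6904
red [ 56.6 344.6] 11 [[104.3, 602.7, 155.0], [152.0, 494.0, 364.0]] d 1162.3564
red [ 65. 344.] 7 [[107.0, 577.4, 155.0], [154.2, 473.5, 364.0]] d 1164.3044
red [431.7 359.6] 320 [[58.8, -453.0, 155.0], [115.0, -363.3, 364.0]] d 1165.0037
red [339.8 352.6] 24 [[87.9, -193.6, 155.0], [138.7, -152.6, 364.0]] d 1174.5638
```

View pics/up_t.png

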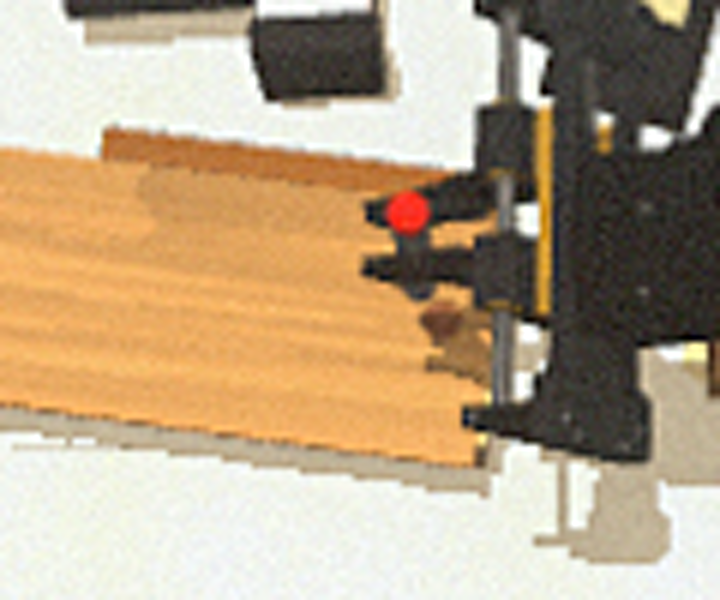

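The top view shows the red head at (407,212) and the shaft running down to about (418,293). The hole is at about (440,318), partly hidden. I'll go down to just above the blank and look again.

```bash
python3 -m crank '[[1.5,-2.7,0.2,0,0,0],[1.5,-2.7,0.2,0,0,0],[1.5,-2.7,0.2,0,0,0],[0,0,0,0,0,0],[0,0,0,0,0,0]]'
python3 - <<'E'
from h import *
s,T=st();log()
dt=np.array([-.559,.828,-.016]);print('pin dir',T@dt)
p,d=snap('scene');p2,d2=snap('top');s,T=st()
a=cv2.resize(cv2.convertScaleAbs(p[120:210,220:300],alpha=2),(533,600),interpolation=cv2.INTER_CUBIC)
b=cv2.resize(cv2.convertScaleAbs(p2[160:200,230:270],alpha=2),(267,267),interpolation=cv2.INTER_CUBIC)
o=np.zeros((600,800,3),np.uint8);o[:,:533]=a;o[:267,533:]=b;save(o,'near.png')
p=p2.astype(int);m=((p[...,0]>1.9*p[...,1])&(p[...,0]>1.9*p[...,2])&(p[...,0]>70)).astype(np.uint8)
n,l,stt,c=cv2.connectedComponentsWithStats(m)
for i in range(1,n):
    if stt[i,4]>15 and 150<c[i][0]<300 and c[i][1]<200: print('red',c[i].round(1),stt[i,4],np.round(atz('top',*c[i],272)[0],1))
E
```

```text
time: 12.05
position: [571.9, -87.2, 311.6]
tool_rot: [0.332, 0.624, 0.318, 0.631]
force: [0.3, -0.5, -1.6]
width: 14.5
t 12.05 tcp [571.9 -87.2 311.6] grasp [575.   46.7 217. ] w 14.520932687429774 F [ 0.3 -0.5 -1.6]
[[ 0.019  0.014  1.   ]
 [ 0.816  0.577 -0.023]
 [-0.577  0.817 -0.   ]]
q [ 0.7   0.49 -0.5   1.65 -0.72  1.36  0.47]
pin dir [-0.01511958  0.02165718  0.99881098]
t 12.15 tcp [571.9 -87.5 311.9] grasp [575.   46.3 217.2] w 14.349433751738239 F [ 0.2 -0.1 -2.6]
[[ 0.019  0.013  1.   ]
 [ 0.816  0.577 -0.023]
 [-0.577  0.816  0.   ]]
q [ 0.7   0.49 -0.5   1.65 -0.72  1.36  0.47]
red [164.6 168. ] 27 [584.1 269.1 272. ]
red [248.6 171.3] 32 [572.2  50.1 272. ]
```

View pics/near.png

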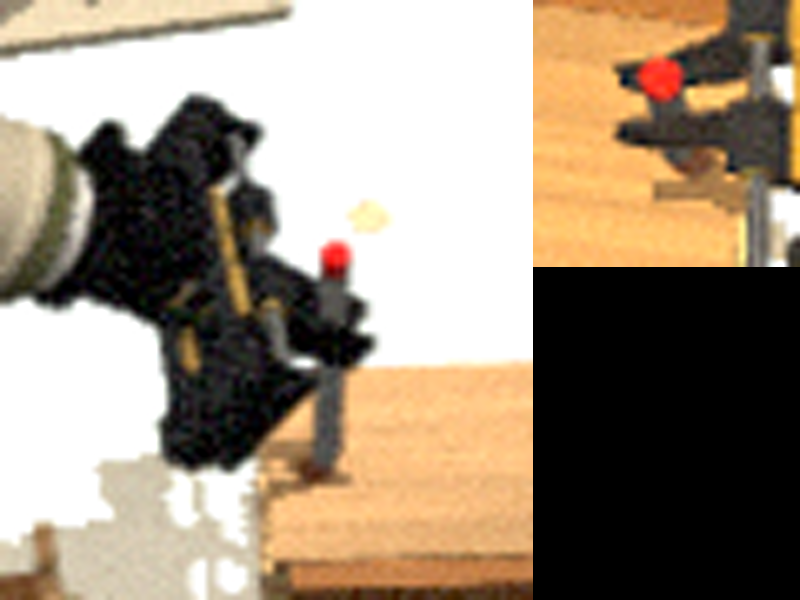

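The nose is just above the blank at (326,470) in the scene crop, with the hole behind it at about (316,469). In the top crop the nose is at (682,163) and the hole at (698,162). I'll check the tilt and offset by projecting.

```bash
cat >> h.py <<'E'
def proj(n,P):
    c=bot.get_calibration(n); q=(np.atleast_2d(P)-np.array(c['position']))@rot(c); a=np.stack([q[:,0],-q[:,1]],1)/-q[:,2:3]
    a=a*(1+c['k1']*(a**2).sum(1,keepdims=True)); return a*[c['fx'],c['fy']]+[c['cx'],c['cy']]
E
python3 - <<'E'
from h import *
n=np.array([575.5,44,112])
def show(lbl,P):
    s=(proj('scene',P)+.4-[220,120])*6.667; t=(proj('top',P)+.4-[230,160])*6.667+[533,0]
    print(lbl,'scene',s.round(0).tolist(),'top',t.round(0).tolist())
show('nose,head centre if vertical',[n,n+[0,0,160]])
show('head tilt y+.02',[n+[0,3.2,160]]);show('head tilt x-.02',[n+[-3.2,0,160]])
show('hole',[[575.5,39,100.6],[574.5,40.4,100.6]])
E
```

```text
nose,head centre if vertical scene [[325.0, 455.0], [329.0, 252.0]] top [[683.0, 146.0], [676.0, 70.0]]
head tilt y+.02 scene [[336.0, 251.0]] top [[667.0, 70.0]]
head tilt x-.02 scene [[328.0, 247.0]] top [[676.0, 78.0]]
hole scene [[316.0, 470.0], [318.0, 468.0]] top [[695.0, 151.0], [692.0, 153.0]]
```

```bash
python3 -m crank '[[-0.6,-0.8,0.23,0.014,0.01,0.022],[0,0,0,0,0,0],[0,0,0,0,0,0]]'
python3 - <<'E'
from h import *
s,T=st()
dt=np.array([-.559,.828,-.016]);d=T@dt;g=np.array(s['position'])+164*T[:,0];print('pin dir',d,'nose',g-105*d,'axis at z100',g-(g[2]-100)*d)
E
```

```text
time: 12.45
position: [574.8, -97.7, 312.1]
tool_rot: [0.341, 0.625, 0.322, 0.624]
force: [-1.2, 0.4, -3.5]
width: 14.5
t 12.45 tcp [574.8 -97.7 312.1] grasp [576.6  38.2 220.3] w 14.545720480334872 F [-1.2  0.4 -3.5]
[[ 0.011  0.024  1.   ]
 [ 0.829  0.559 -0.023]
 [-0.56   0.829 -0.014]]
q [ 0.71  0.51 -0.5   1.63 -0.72  1.39  0.47]
pin dir [-2.17862054e-03  1.22934900e-04  9.99157765e-01] nose [576.8503915   38.2184321  115.43402115] axis at z100 [576.88382371  38.21654559 100.10135932]
```

```bash
cat > m.py <<'E'
from h import *
s,T=st()
dt=np.array([-.559,.828,-.016]);d=T@dt;g=np.array(s['position'])+164*T[:,0];print('pin dir',d.round(3),'nose',(g-105*d).round(1)); print('1cm down in tool',(-T[2]).round(2),'torque',np.round(s['ft_torque'],2))
E
python3 -m crank '[[0.31,-0.38,-0.12,0,0,0],[0.28,-0.41,0,0,0,0],[0.28,-0.41,0,0,0,0],[0,0,0,0,0,0]]'; python3 m.py
```

```text
time: 12.85
position: [573.3, -97.4, 296.4]
tool_rot: [0.341, 0.625, 0.322, 0.624]
force: [-1.0, 1.0, -4.4]
width: 14.7
t 12.85 tcp [573.3 -97.4 296.4] grasp [575.2  38.4 204.6] w 14.650127212152725 F [-1.   1.  -4.4]
[[ 0.012  0.024  1.   ]
 [ 0.828  0.56  -0.023]
 [-0.56   0.828 -0.013]]
q [ 0.71  0.53 -0.5   1.64 -0.72  1.36  0.49]
pin dir [-0.003  0.001  0.999] nose [575.5  38.4  99.7]
1cm down in tool [ 0.56 -0.83  0.01] torque [-1.51 -0.02  0.01]
```

```bash
python3 -m crank '[[0.28,-0.41,0,0,0,0],[0.28,-0.41,0,0,0,0],[0,0,0,0,0,0]]'; python3 m.py;  python3 -m crank '[[0.28,-0.41,0,0,0,0],[0.28,-0.41,0,0,0,0],[0,0,0,0,0,0]]'; python3 m.py
```

```text
time: 13.15
position: [573.1, -97.2, 285.3]
tool_rot: [0.341, 0.625, 0.322, 0.624]
force: [-0.2, 0.4, -3.0]
width: 14.7
t 13.15 tcp [573.1 -97.2 285.3] grasp [575.   38.7 193.5] w 14.709796834120812 F [-0.2  0.4 -3. ]
[[ 0.012  0.024  1.   ]
 [ 0.828  0.56  -0.023]
 [-0.56   0.828 -0.014]]
q [ 0.71  0.54 -0.5   1.65 -0.71  1.35  0.5 ]
pin dir [-0.002  0.001  0.999] nose [575.2  38.6  88.6]
1cm down in tool [ 0.56 -0.83  0.01] torque [-1.53 -0.07 -0.05]
time: 13.45
position: [572.9, -97.1, 274.5]
tool_rot: [0.341, 0.625, 0.322, 0.624]
force: [0.5, 0.0, -2.4]
width: 14.5
t 13.45 tcp [572.9 -97.1 274.5] grasp [574.8  38.8 182.6] w 14.451461295775005 F [ 0.5  0.  -2.4]
[[ 0.012  0.024  1.   ]
 [ 0.828  0.56  -0.023]
 [-0.56   0.828 -0.014]]
q [ 0.7   0.56 -0.49  1.66 -0.71  1.33  0.51]
pin dir [-0.002  0.001  0.999] nose [575.1  38.7  77.7]
1cm down in tool [ 0.56 -0.83  0.01] torque [-1.49 -0.03 -0.04]
```

The nose is 12 mm inside the bore with no side force. Next I'll push past the ball.

```bash
python3 -m crank '[[0.28,-0.41,0,0,0,0],[0.28,-0.41,0,0,0,0],[0.28,-0.41,0,0,0,0],[0,0,0,0,0,0]]'; python3 m.py;  python3 -m crank '[[0.28,-0.41,0,0,0,0],[0.28,-0.41,0,0,0,0],[0.28,-0.41,0,0,0,0],[0,0,0,0,0,0]]'; python3 m.py
```

```text
time: 13.85
position: [572.6, -96.9, 258.6]
tool_rot: [0.341, 0.625, 0.323, 0.624]
force: [-0.3, 0.3, -5.8]
width: 14.7
t 13.85 tcp [572.6 -96.9 258.6] grasp [574.4  39.1 166.8] w 14.698635311704027 F [-0.3  0.3 -5.8]
[[ 0.011  0.024  1.   ]
 [ 0.829  0.559 -0.023]
 [-0.559  0.829 -0.014]]
q [ 0.7   0.58 -0.49  1.67 -0.71  1.31  0.53]
pin dir [-0.002 -0.     0.999] nose [574.7  39.1  61.9]
1cm down in tool [ 0.56 -0.83  0.01] torque [-2.03  0.08  0.16]
time: 14.25
position: [572.6, -96.8, 243.3]
tool_rot: [0.341, 0.625, 0.323, 0.624]
force: [-1.0, -0.0, -3.3]
width: 14.4
t 14.25 tcp [572.6 -96.8 243.3] grasp [574.4  39.2 151.6] w 14.435866490719146 F [-1.  -0.  -3.3]
[[ 0.011  0.023  1.   ]
 [ 0.829  0.558 -0.022]
 [-0.559  0.829 -0.013]]
q [ 0.7   0.6  -0.49  1.67 -0.7   1.3   0.55]
pin dir [-0.003 -0.001  0.999] nose [574.7  39.3  46.7]
1cm down in tool [ 0.56 -0.83  0.01] torque [-1.76  0.23  0.13]
```

```bash
python3 -m crank '[[0.28,-0.41,0,0,0,0],[0.28,-0.41,0,0,0,0],[0.28,-0.41,0,0,0,0],[0,0,0,0,0,0]]'; python3 -m crank '[[0.28,-0.41,0,0,0,0],[0.28,-0.41,0,0,0,0],[0,0,0,0,0,0]]'; python3 m.py
```

```text
time: 14.65
position: [572.4, -96.8, 227.2]
tool_rot: [0.341, 0.624, 0.323, 0.624]
force: [-1.7, -0.4, -4.1]
width: 14.6
time: 14.95
position: [572.3, -96.9, 216.3]
tool_rot: [0.341, 0.624, 0.323, 0.624]
force: [-0.8, -1.4, -2.8]
width: 14.4
t 14.95 tcp [572.3 -96.9 216.3] grasp [574.3  39.  124.6] w 14.412502898724123 F [-0.8 -1.4 -2.8]
[[ 0.012  0.023  1.   ]
 [ 0.829  0.559 -0.023]
 [-0.559  0.829 -0.013]]
q [ 0.7   0.64 -0.48  1.68 -0.7   1.26  0.58]
pin dir [-0.003 -0.001  0.999] nose [574.6  39.1  19.7]
1cm down in tool [ 0.56 -0.83  0.01] torque [-1.63  0.15  0.27]
```

The nose is about 15 mm above the floor. I'll open, regrip higher (about 35 mm up) and push home.

```bash
python3 -m crank '[[0,0,0,0,0,0],[0,0,0,0,0,0],[0,0,0,0,0,0],[0,0,0,0,0,0]]' 0.6; python3 -m crank '[[-0.65,0.95,0,0,0,0],[-0.65,0.95,0,0,0,0],[-0.65,0.95,0,0,0,0],[0,0,0,0,0,0]]'; python3 m.py;  python3 -m crank '[[0,0,0,0,0,0],[0,0,0,0,0,0],[0,0,0,0,0,0],[0,0,0,0,0,0],[0,0,0,0,0,0]]' 1 60; python3 m.py
```

```text
time: 15.35
position: [572.8, -96.6, 216.4]
tool_rot: [0.341, 0.624, 0.323, 0.624]
force: [-0.7, -0.6, -0.2]
width: 33.5
time: 15.75
position: [573.7, -96.5, 255.2]
tool_rot: [0.341, 0.623, 0.323, 0.625]
force: [0.4, 0.0, -0.7]
width: 35.0
t 15.75 tcp [573.7 -96.5 255.2] grasp [575.9  39.5 163.6] w 35.0090172578959 F [ 0.4  0.  -0.7]
[[ 0.014  0.021  1.   ]
 [ 0.829  0.558 -0.023]
 [-0.559  0.829 -0.01 ]]
q [ 0.7   0.58 -0.49  1.67 -0.71  1.31  0.54]
pin dir [-0.006 -0.001  0.999] nose [576.6  39.6  58.7]
1cm down in tool [ 0.56 -0.83  0.01] torque [-0.95 -0.09 -0.01]
time: 16.25
position: [573.2, -96.3, 255.2]
tool_rot: [0.341, 0.624, 0.324, 0.625]
force: [-0.9, -1.2, 1.2]
width: 14.0
t 16.25 tcp [573.2 -96.3 255.2] grasp [575.3  39.7 163.6] w 14.014144717217013 F [-0.9 -1.2  1.2]
[[ 0.012  0.021  1.   ]
 [ 0.829  0.558 -0.022]
 [-0.558  0.829 -0.011]]
q [ 0.7   0.58 -0.49  1.67 -0.71  1.31  0.54]
pin dir [-0.006 -0.001  0.999] nose [575.8  39.8  58.7]
1cm down in tool [ 0.56 -0.83  0.01] torque [-0.69  0.05  0.19]
```

```bash
python3 - <<'E'
from h import *
p,d=snap('scene');p2,d2=snap('top')
a=cv2.resize(cv2.convertScaleAbs(p[120:210,220:300],alpha=2),(533,600),interpolation=cv2.INTER_CUBIC)
b=cv2.resize(cv2.convertScaleAbs(p2[150:200,230:270],alpha=2),(267,333),interpolation=cv2.INTER_CUBIC)
o=np.zeros((600,800,3),np.uint8);o[:,:533]=a;o[:333,533:]=b;save(o,'regrip.png')
for z in (165,180): print('head expected',z,(proj('scene',[[575.5,39,z]])+.4-[220,120])*6.667)
E
```

```text
head expected 165 [[317.22757083 393.46845814]]
head expected 180 [[317.5131245  374.85818413]]
```

View pics/regrip.png

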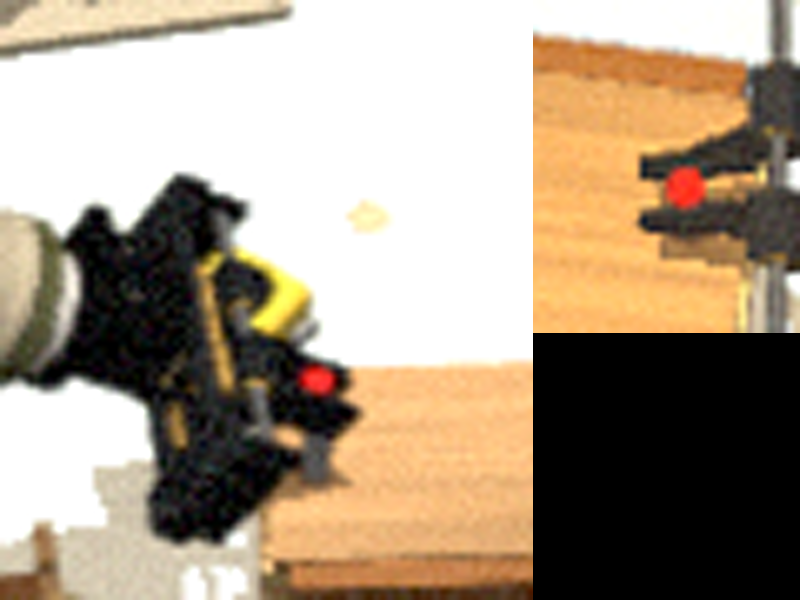

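The red head is at (317,378), so its top is about 178 to 180 high as expected and about 15 mm remain. I'll push down.

```bash
python3 -m crank '[[0.28,-0.41,0,0,0,0],[0.28,-0.41,0,0,0,0],[0,0,0,0,0,0]]';python3 -m crank '[[0.22,-0.33,0,0,0,0],[0,0,0,0,0,0]]';python3 -m crank '[[0.17,-0.25,0,0,0,0],[0,0,0,0,0,0]]';python3 -m crank '[[0.22,-0.33,0,0,0,0],[0,0,0,0,0,0]]'
```

```text
time: 16.65
position: [573.0, -96.2, 244.2]
tool_rot: [0.341, 0.624, 0.324, 0.624]
force: [0.1, 0.1, -3.5]
width: 14.5
time: 16.85
position: [573.7, -96.4, 243.0]
tool_rot: [0.342, 0.623, 0.326, 0.624]
force: [-4.2, -1.9, -3.1]
width: 14.3
time: 17.05
position: [573.9, -96.8, 242.5]
tool_rot: [0.342, 0.622, 0.327, 0.624]
force: [-2.3, -0.1, -3.2]
width: 14.5
time: 17.25
position: [574.1, -97.3, 241.9]
tool_rot: [0.343, 0.621, 0.33, 0.623]
force: [-3.9, -1.8, -5.1]
width: 14.3
```

```bash
python3 -m crank '[[0.56,-0.83,0,0,0,0],[0.56,-0.83,0,0,0,0]]';python3 m.py; python3 -m crank '[[1.1,-1.6,0,0,0,0],[1.1,-1.6,0,0,0,0]]';python3 m.py
```

```text
time: 17.45
position: [575.4, -98.5, 234.7]
tool_rot: [0.345, 0.617, 0.338, 0.622]
force: [-33.8, -28.0, 69.5]
width: 14.7
t 17.45 tcp [575.4 -98.5 234.7] grasp [577.1  40.2 147.2] w 14.66609011546754 F [-33.8 -28.   69.5]
[[ 0.011  0.005  1.   ]
 [ 0.846  0.533 -0.011]
 [-0.533  0.846  0.002]]
q [ 0.71  0.63 -0.49  1.66 -0.72  1.3   0.58]
pin dir [-0.018 -0.031  0.999] nose [579.   43.5  42.4]
1cm down in tool [ 0.53 -0.85 -0.  ] torque [8.16 4.04 6.04]
time: 17.65
position: [575.8, -99.9, 211.2]
tool_rot: [0.347, 0.613, 0.349, 0.618]
force: [-35.7, -31.1, 79.0]
width: 14.5
t 17.65 tcp [575.8 -99.9 211.2] grasp [576.6  40.6 126.6] w 14.524595003870068 F [-35.7 -31.1  79. ]
[[ 0.005 -0.007  1.   ]
 [ 0.856  0.516 -0.001]
 [-0.516  0.856  0.008]]
q [ 0.71  0.67 -0.49  1.66 -0.71  1.29  0.63]
pin dir [-0.025 -0.051  0.998] nose [579.2  46.   21.8]
1cm down in tool [ 0.52 -0.86 -0.01] torque [10.16  4.44  6.87]
```

The 79 N reaction and the grip slipping down the pin show it is firmly on the floor. I'll release, back off and check.

```bash
python3 -m crank '[[-0.2,0.3,0,0,0,0],[0,0,0,0,0,0],[0,0,0,0,0,0],[0,0,0,0,0,0],[0,0,0,0,0,0],[0,0,0,0,0,0]]' 0.3; python3 m.py; python3 -m crank '[[-2,0.5,0,0,0,0],[-3,0,0,0,0,0],[-4,0,0,0,0,0],[-4,0,0,0,0,0],[-4,2,0,0,0,0],[-4,2,0,0,0,0],[-4,2,-1,0,0,0],[0,0,0,0,0,0],[0,0,0,0,0,0]]'
python3 - <<'E'
from h import *
st()
p,d=snap('scene');p2,d2=snap('top')
a=cv2.resize(cv2.convertScaleAbs(p[120:210,220:300],alpha=2),(533,600),interpolation=cv2.INTER_CUBIC)
b=cv2.resize(cv2.convertScaleAbs(p2[150:200,230:270],alpha=2),(267,333),interpolation=cv2.INTER_CUBIC)
o=np.zeros((600,800,3),np.uint8);o[:,:533]=a;o[:333,533:]=b;save(o,'done.png')
for z in (155,165,172): print('head expected',z,((proj('scene',[[575.5,39,z]])+.4-[220,120])*6.667).round(0),((proj('top',[[575.5,39,z]])+.4-[230,150])*6.667+[533,0]).round(0))
p=p2.astype(int);m=((p[...,0]>1.9*p[...,1])&(p[...,0]>1.9*p[...,2])&(p[...,0]>70)).astype(np.uint8)
n,l,stt,c=cv2.connectedComponentsWithStats(m)
for i in range(1,n):
    if stt[i,4]>15 and 150<c[i][0]<300 and c[i][1]<200:
        q=np.median(d2[l==i]); print('red',c[i].round(1),stt[i,4],'depth pt',np.round(pts('top',*c[i],q)[0],1))
E
```

```text
time: 18.25
position: [575.3, -101.6, 213.7]
tool_rot: [0.347, 0.613, 0.348, 0.619]
force: [0.3, -0.2, 0.5]
width: 54.3
t 18.25 tcp [ 575.3 -101.6  213.7] grasp [576.4  38.9 129. ] w 54.32056517061268 F [ 0.3 -0.2  0.5]
[[ 0.006 -0.005  1.   ]
 [ 0.856  0.516 -0.003]
 [-0.516  0.856  0.008]]
q [ 0.71  0.67 -0.49  1.66 -0.71  1.29  0.62]
pin dir [-0.024 -0.051  0.998] nose [578.8  44.2  24.2]
1cm down in tool [ 0.52 -0.86 -0.01] torque [-0.99 -0.08 -0.05]
time: 19.15
position: [563.4, -286.6, 401.9]
tool_rot: [0.347, 0.615, 0.349, 0.616]
force: [-0.1, -0.1, -0.9]
width: 60.8
t 19.15 tcp [ 563.4 -286.6  401.9] grasp [ 563.4 -146.   317.4] w 60.835504942218144 F [-0.1 -0.1 -0.9]
[[ 0.    -0.002  1.   ]
 [ 0.857  0.515  0.001]
 [-0.515  0.857  0.002]]
q [ 0.87  0.61 -0.42  1.29 -0.67  1.79  0.48]
head expected 155 [[317. 406.]] [[693. 194.]]
head expected 165 [[317. 393.]] [[693. 190.]]
head expected 172 [[317. 385.]] [[692. 187.]]
red [164.6 167.8] 26 depth pt [610.8 297.8 155.6]
red [252.6 178.9] 28 depth pt [572.9  41.7 165.7]
```

View pics/done.png

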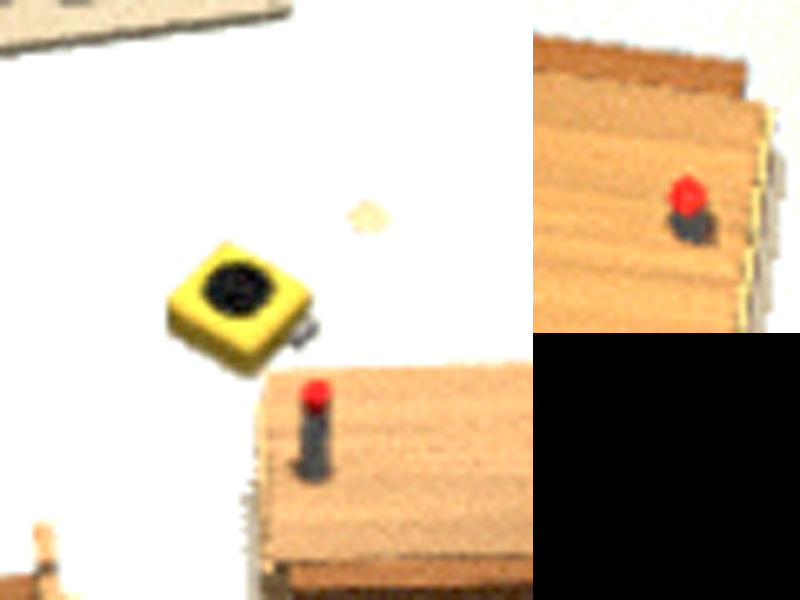

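The pin stands upright with its red end at (316,395). Its head measures 165.7 high against 165 when home (the first pin reads 155.6 against 155), and the blank is flush with the fence. The robot is clear, so I'm handing in.

```bash
python3 -c "
from rig import bot
print(bot.sign_off())"
```

```text
the job is handed in; nothing more can be done
None
```

I pushed the blank back against the fence, then took the pin from its cradle and stood it upright, red end up, through the hole into the socket. I regripped it higher and pressed until it sat firmly on the floor. I then released it, backed the arm clear and handed in at about 19 s; no verdict was reported.

**Last checks:**
- **Pin height:** the head measured 165.7 mm above the bench, against 165 mm when fully home. The first pin read 155.6 mm against its true 155 mm, so the camera agrees to within a millimetre.
- **Pin upright:** it looks upright in both views; I judged this by eye.
- **Blank:** the pictures show it flush with the fence, also judged by eye.
- **Bystanders:** the arm kept clear of them. I took no final measurement of their positions; the tape measure, the only one in the last crops, looked undisturbed.

**What did not go cleanly:**
- **Force reading:** it showed almost nothing while the pin passed the spring ball, so it could not confirm the 5 to 11 N expected there.
- **Seating push:** it was harder than needed. The force reading rose to about 79 N upward, roughly 92 N in total against the 120 N limit, while the grip slid down the pin.

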